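# Counterweigh the centrifuge tube carrier

### The job

The tube carrier standing on one pan of the two-pan balance should weigh 300 g before it goes into the centrifuge. Check it: pick the two weights of the colour-coded set that together make 300 g and set them down gently, upright and side by side, on the empty pan, so that the beam comes to float level on its own.

Things in the scene. Friction and masses are not known exactly. Their poses are not given: they have to be found in the camera images.
- pan_top (a point): Top-face centre of the empty pan: flat rimless steel disc, 160 mm wide, 4 thick, on the balance's right (-y) side as the robot sees it. z up; y along the beam to the other pan, 260 mm away, which bears the loose carrier (about 300 g, 86 mm wide, 80 tall, blue caps). It stays horizontal; top 108 mm above the bench at first, 90 when level. Midway stands a scale plate 135 mm tall, 70 wide.
- beam (a joint): Tilt of the balance beam, rad: 0 level; +0.14 (stop) carrier side fully down, as at the start; -0.14 (stop) pan_top side fully down. A soft spring holds 0 when both sides weigh the same; 50 g too much or too little drives it nearly to a stop. So with 200 g alone pan_top still stays up; with the full 300 g it sinks softly by 18 mm.
- w200: 200 g weight: upright steel cylinder, 30 mm diameter, 32 tall, blue band; on it a thin neck and a blue knob 22 mm wide; 50 mm tall in all. Origin: centre of the underside, z up. Grip the steel body from above, any yaw. It stands on the bench, at least 80 mm from the other weights; the set also has 50 g (green knob, 20 mm wide, 34 tall) and 500 g (red, 40 wide, 66 tall).
- w100: 100 g weight: upright steel cylinder, 24 mm diameter, 26 tall, yellow band; on it a thin neck and a yellow knob 17 mm wide; 42 mm tall in all. Origin: centre of the underside, z up. Stands on the bench at least 80 mm from the other weights, which stand in any order; grip the steel body from above, any yaw.
Mind the look-alikes: they are no part of the job. Leave any black or brown look-alike of the w100 alone. What is shaped like the w200 but orange is not meant.

How it is judged (in metres and radians):
At the end, for the whole second after the job is handed in: The 200 g and the 100 g weight stand upright (within 10 degrees), released and at rest, on the face of the formerly empty pan (axis within 75 mm of its centre, underside within 8 mm of its face), and the beam floats at rest within 0.05 rad of level (horizontal distance between each of w200, w100 and pan_top below 0.075 m and z of w200 in the frame of pan_top between -0.008 and 0.008 m and angle between each of w200, w100's own z axis and vertical below 0.17 rad and linear speed of each of w200, w100 below 0.02 m/s and z of w100 in the frame of pan_top between -0.008 and 0.008 m and value of joint beam between -0.05 and 0.05 rad and velocity of joint beam between -0.05 and 0.05 rad/s); the robot touches nothing.
It fails at once if the 200 g weight is dropped or thrown: faster than 0.8 m/s out of the fingers (a fall of over 30 mm) (contact force between the fingers and w200 below 0.05 N and linear speed of w200 above 0.8 m/s).
It fails at once if the 100 g weight is dropped or thrown: faster than 0.8 m/s out of the fingers (a fall of over 30 mm) (contact force between the fingers and w100 below 0.05 N and linear speed of w100 above 0.8 m/s).
It also fails if it takes over 72 s, if anything falls off the work surface, if the arm or the gripper's body presses on something with over 40 N, if the wrist force passes 120 N, or if a joint passes its speed limit or range.

### The arm

A 6-joint arm with a two-finger parallel gripper is mounted at the origin on the work surface. World frame = base frame: x ahead of the robot, y to its left, z up, the work surface at z = 0. Lengths are in mm, angles in rad, forces in N, time in s.
With the tool pointing down it reaches from about 250 to 800 mm from the base axis. Payload 3.9 kg.
Tool frame: the origin (TCP) lies between the finger pads; the fingertips stand 14 mm ahead of it and the grasp point (between the pads) lies 5 mm behind it; x points along the fingers, y is the direction in which the jaws open and shut, and the axes are right-handed (so a half turn about x gives the same grasp; the last joint's range is limited). The gripper opens to 85 mm and grips with 20 to 120 N. Pads are 22 mm wide; open, the fingers measure 114 mm over their backs; the gripper's body (76 mm by 85 mm) begins 54 mm behind the grasp point. The pads swing forward as they close: fully open they stand 13 mm farther back than shut.
Start: joints at [1.255, 0.26, -0.138, 1.173, 0, 1.571], TCP at [163.048, 499.03, 245.304] pointing down, gripper open.
Joint ranges: [-2.78, 2.78], [-0.83, 1.72], [-1.28, 1.37], [-1.9, 2.12], [-1.57, 1.48], [-3.14, 3.14]. Speed limits (rad/s): [2.57, 2.57, 3.14, 3.14, 3.14, 3.14].

### API

Orientations are given as a rotation vector (axis times angle).
In Python, from workcell import bot gives the robot as it stands.
- The arm moves only by the tool move_arm, never from a script. Its argument "series" is a list that holds one entry, the list of rows, each a list of 7 numbers: the turn, a rotation vector about the tool's x, y, z in rad, then the shift along the tool's x, y, z in mm, then the gripper command: -1 is shut, 1 is fully open, values between are in proportion. In form: [[[rx, ry, rz, dx, dy, dz, jaw], ...]]. A call has exactly 10 rows; each row shifts and turns the commanded pose from where the row before left it, along the tool's axes as they then stand; what a row does not reach is not made up. A row lasts 1/8 s, in which the tool goes at most 62.5 mm and 10.7 degrees, less where a joint would pass 70% of its speed; a pose out of reach is approached as far as the arm can. A call with a gripper value outside its range is refused whole. The fingers move at their own pace and stop on an object; the grip force is fixed at half the most. Time passes only in rows, so rows that do not move let the fingers close, or fill a call up. It gives the time, the measured TCP pose, the force and the opening at its end, in the units of the state.
- bot.get_obs(): the state, without advancing time (a new reading comes with each control period).
- bot.camera(name): name is "side" or "top" or "wrist"; returns the picture (400x640x3 uint8, red, green, blue); there is no depth.
- bot.camera_info(name): a dict with "fx", "fy", "cx", "cy" (pixels), "rvec" (rotation vector, rad) and "tvec" (3), from world to camera coordinates, as OpenCV has them. Camera axes: x right, y down, z forward; pixel columns grow to the right and rows downward; lengths in mm; the calibration is good to about 2 mm. A picture is of the moment at which its call begins: read the wrist's pose just before it. camera_info takes no time and is no camera call; for the wrist camera it gives the pose at the moment of the call.
- bot.job_done(): hands the job in, once; it reports no verdict.
The state is a dict: "t": time; "q": joint angles; "joint_vel": joint speeds; "effort": joint torques, N m; "position": TCP position; "orientation": TCP orientation; "ft_force": force on the tool from outside, world axes, zero at the start; "moment": the same for the moment, N m; "finger_gap": finger opening in mm.
Only numpy, scipy, OpenCV 4.12 (cv2) and the standard library are available. Lean on these libraries where they do the work, as an engineer would, in place of code of your own. Each camera call takes 0.05 s, during which the arm holds its last target. There are 200 camera calls.

## Working session

There is one attempt and no reset: what is moved stays moved. The work goes in short steps, Python scripts to look and compute and a tool call to move; the robot and the scene stay as the last step left them, time stands still between calls to the robot, and variables do not carry over. Pictures are saved under pics/ and viewed, about 8 in all and at most 12, crops included, and the job is handed in when it is done.

Besides the shell and the picture viewer there is one more tool, called after "Call:" by a JSON object that holds its "method" and its "body", one argument or row to a line. move_arm: Moves the arm, as the interface text tells. Its arguments: {"type":"object","properties":{"series":{"type":"array"}},"required":["series"]}

```bash
mkdir -p pics
cat > h.py <<'E'
import numpy as np,cv2
from workcell import bot
def save(n,img): cv2.imwrite('pics/'+n+'.png',img[:,:,::-1])
def ray(ci,u,v):
    R=cv2.Rodrigues(np.array(ci['rvec'],float))[0];t=np.array(ci['tvec'],float)
    d=R.T@np.array([(u-ci['cx'])/ci['fx'],(v-ci['cy'])/ci['fy'],1]);return -R.T@t,d
def onz(ci,u,v,z):
    c,d=ray(ci,u,v);return c+d*(z-c[2])/d[2]
E
python3 - <<'E'
from h import *
o=bot.get_obs();print({k:np.round(v,3) for k,v in o.items()})
for n in('top','side'):
    save(n+'0',bot.camera(n));c=bot.camera_info(n);print(n,c,ray(c,320,200))
E
```

```text
{'t': np.float64(0.0), 'q': array([ 1.255,  0.261, -0.139,  1.173, -0.   ,  1.571]), 'joint_vel': array([ 0.   ,  0.001, -0.002,  0.   , -0.001,  0.001]), 'effort': array([-0.0000e+00, -4.0569e+01,  2.5392e+01,  1.9000e-02, -0.0000e+00,
       -0.0000e+00]), 'position': array([162.849, 498.388, 244.445]), 'orientation': array([ 0.246,  1.557, -0.249]), 'ft_force': array([-0.107,  0.013,  0.667]), 'moment': array([-0.03 ,  0.021,  0.021]), 'finger_gap': np.float64(85.244)}
top {'fx': 453.56963997208015, 'fy': 453.56963997208015, 'cx': 325.056529068571, 'cy': 194.2018467192495, 'rvec': array([ 2.13969491, -2.13535923,  0.22375653]), 'tvec': array([ -74.44006469,  550.15107593, 1125.94130117])} (array([ 336.61037209,  -42.81612843, 1208.64038482]), array([ 0.16894682, -0.01482589, -0.98565961]))
side {'fx': 435.11177403470896, 'fy': 435.11177403470896, 'cx': 321.90581448974854, 'cy': 199.29378776815562, 'rvec': array([ 2.09371487, -0.57288484,  0.28350386]), 'tvec': array([-534.44245545,  197.05501711,  681.12353203])} (array([ 241.06509376, -669.16424339,  531.50307598]), array([ 0.40464629,  0.72723739, -0.55444475]))
```

View pics/top0.png

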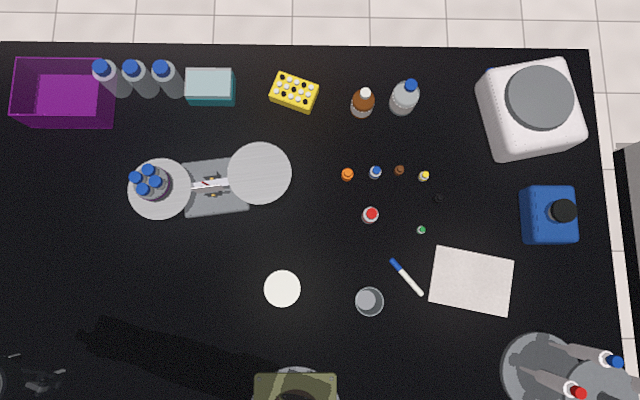

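View pics/side0.png

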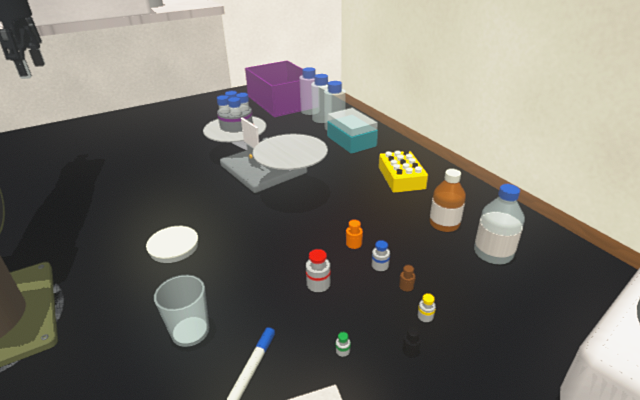

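The top view (640x400) shows these candidates:
- **Blue:** w200 at (376,172).
- **Orange:** w200 look-alike at (347,174).
- **Brown:** look-alike at (400,170).
- **Yellow:** w100 at (424,176).
- **Black:** look-alike at (437,198).
- **Red:** 500 g at (370,215).
- **Green:** 50 g at (421,230).
- **Other blue items:** carrier caps near (148,180), bottle cap (411,86), pen (393,265).

The empty pan is at (259,173). In the side view, blue is at (381,250), yellow at (428,303), and the pan at (290,151). I choose blue (376,172) and yellow (424,176), and will check both in a close crop.

```bash
cat >> h.py <<'E'
def blob(img,h0,h1,box,s=110,v=60):
    hsv=cv2.cvtColor(img,cv2.COLOR_RGB2HSV);x0,y0,x1,y1=box
    m=cv2.inRange(hsv,(h0,s,v),(h1,255,255))[y0:y1,x0:x1]
    n,l,st,c=cv2.connectedComponentsWithStats(m);i=1+np.argmax(st[1:,4]);return c[i]+[x0,y0],st[i,4]
def tri(ra,rb):
    (a,d),(b,e)=ra,rb;s=np.linalg.lstsq(np.stack([d,-e],1),b-a,rcond=None)[0]
    p,q=a+d*s[0],b+e*s[1];return (p+q)/2,np.linalg.norm(p-q)
E
python3 - <<'E'
from h import *
T=cv2.imread('pics/top0.png')[:,:,::-1].copy();S=cv2.imread('pics/side0.png')[:,:,::-1].copy()
ct,cs=bot.camera_info('top'),bot.camera_info('side')
for n,h,bt,bs,z in(('blue',(100,130),(364,162,388,185),(368,238,394,254),44),('yellow',(20,35),(415,166,434,187),(416,290,440,305),37),('orange',(5,20),(338,164,357,184),(344,218,366,234),44),('brown',(3,20),(392,160,408,180),(398,262,418,275),37)):
    (a,na),(b,nb)=blob(T,*h,bt),blob(S,*h,bs)
    print(n,a,na,b,nb,onz(ct,*a,z),onz(cs,*b,z),tri(ray(ct,*a),ray(cs,*b)))
# pan ellipse in both
for n,I,c,box in(('t',T,ct,(225,135,295,210)),('s',S,cs,(250,132,330,172))):
    x0,y0,x1,y1=box;hsv=cv2.cvtColor(I,cv2.COLOR_RGB2HSV)
    m=cv2.inRange(hsv,(0,0,135 if n=='t' else 150),(180,60,255))[y0:y1,x0:x1]
    m=cv2.morphologyEx(m,cv2.MORPH_OPEN,np.ones((9,9)))
    k=max(cv2.findContours(m,0,1)[0],key=cv2.contourArea);e=cv2.fitEllipse(cv2.convexHull(k));u=np.array(e[0])+[x0,y0]
    print('pan',n,u,e[1:],onz(c,*u,108))
im=np.hstack([cv2.resize(T[150:245,335:450],None,fx=3.4,fy=3.4),cv2.resize(S[210:305,335:450],None,fx=3.4,fy=3.4)]);save('crop0',im)
E
```

```text
blue [376.36538462 169.11538462] 52 [381.09565217 244.95652174] 115 [ 619.78852309 -209.40610104   44.        ] [ 617.28832691 -208.03143834   44.        ] (array([ 618.39442195, -208.70816428,   44.47716157]), np.float64(2.743115496867382))
yellow [425.19444444 173.69444444] 36 [428.05426357 298.43410853] 129 [ 609.7311095  -340.75146143   37.        ] [ 607.66826695 -340.80111762   37.        ] (array([ 609.14900965, -340.49467143,   36.215032  ]), np.float64(1.6925667626601724))
orange [346.75862069 174.02758621] 145 [353.99526066 226.8957346 ] 211 [ 606.00909697 -130.78649687   44.        ] [ 605.77793421 -140.19519285   44.        ] (array([ 609.3464933 , -132.06159711,   36.7309329 ]), np.float64(3.5147008280359566))
brown [398.81395349 169.69767442] 86 [407.64035088 270.02631579] 114 [ 620.25538575 -270.42335985   37.        ] [ 621.42433707 -275.81886273   37.        ] (array([ 622.83416642, -272.10389564,   32.79636968]), np.float64(3.412776090372773))
pan t [251.58110619 176.83875656] ((64.63066864013672, 82.69050598144531), 62.24946975708008) [582.72679406 110.08565362 108.        ]
pan s [285.04034805 148.58771706] ((39.74279022216797, 81.35930633544922), 95.57998657226562) [585.15275124  97.68533834 108.        ]
```

View pics/crop0.png

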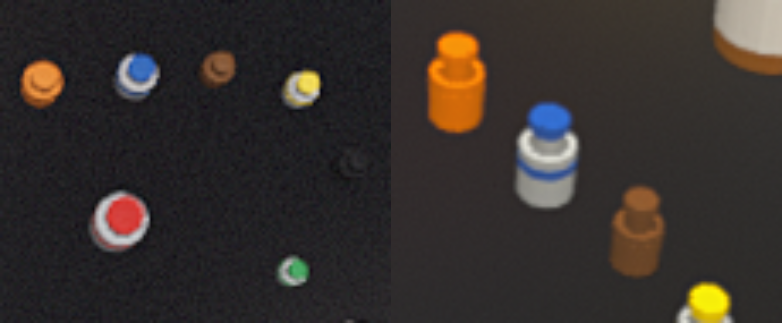

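Crop check: blue-knob steel body with a blue band is w200, and yellow-knob steel is w100. Their neighbours are solid orange, solid brown and black. Next I work out the tool axes and a better pan centre.

```bash
cat >> h.py <<'E'
def tool():
    o=bot.get_obs();return np.array(o['position']),cv2.Rodrigues(np.array(o['orientation'],float))[0]
def delta(tgt,yaw=None):
    "yaw = world heading wanted for tool y, tool x down; prints turn and shift in the current tool axes"
    p,R=tool();rv=np.zeros(3)
    if yaw is not None:
        y=np.array([np.cos(yaw),np.sin(yaw),0]);x=np.array([0,0,-1.]);rv=cv2.Rodrigues(R.T@np.stack([x,y,np.cross(x,y)],1))[0].ravel()
    print('at',np.round(p,1),'turn',np.round(rv,3),'shift before turn',np.round(R.T@(np.array(tgt,float)-p),1),'after turn',np.round((R@cv2.Rodrigues(rv)[0]).T@(np.array(tgt,float)-p),1))
E
python3 - <<'E'
from h import *
print(np.round(tool()[1],3));
for y in(0,np.pi):delta((618.5,-208.7,160),y)
ct,cs=bot.camera_info('top'),bot.camera_info('side')
T=cv2.imread('pics/top0.png');S=cv2.imread('pics/side0.png')
for I,c,u in((T,ct,(259.5,173)),(S,cs,(290,151))): print(onz(c,*u,108))
# edges along the row/column through centre
g=cv2.cvtColor(T,6);print(g[173,215:305]);print(g[130:215,268])
g=cv2.cvtColor(S,6);print(g[150,240:340])
E
```

```text
[[-0.001  0.311  0.951]
 [-0.002  0.951 -0.311]
 [-1.    -0.002  0.   ]]
at [162.9 498.5 244.6] turn [1.255e+00 1.000e-03 1.000e-03] shift before turn [  85.5 -530.6  652.7] after turn [ 84.6 455.6 707.2]
at [162.9 498.5 244.6] turn [-1.887e+00 -2.000e-03  1.000e-03] shift before turn [  85.5 -530.6  652.7] after turn [  84.6 -455.6 -707.2]
[592.58419512  90.80495868 108.        ]
[589.15512625  81.97109433 108.        ]
[149 126  65  96 134 152 151 149 146 144 146 142 174 195 193 191 192 191
 189 190 189 189 188 187 189 192 189 189 188 189 188 186 186 184 187 186
 188 189 190 188 189 189 188 189 190 189 191 190 190 187 189 188 188 188
 186 187 189 186 185 186 185 186 187 188 187 187 188 188 191 189 190 191
 191 191 195 199 169  20  36  35  41  46  37  44  44  44  40  41  42  38]
[ 42  47  48  42  46  48  43  50  49  49  43  39  89 169 193 184 185 188
 185 185 185 188 188 188 188 190 184 186 186 185 187 188 188 187 189 190
 187 190 187 189 188 190 190 188 185 190 188 187 188 192 188 191 193 190
 187 190 187 188 192 188 190 192 189 191 190 190 192 193 196 194 188 200
 192  62  34  37  43  40  42  48  48  43  46  46  48]
[ 54  54  54  57  65  84 106 110 107 107 107 104 124 192 221 216 213 212
 212 212 213 215 215 214 214 215 215 214 214 213 215 214 213 214 215 216
 216 215 214 213 212 212 211 214 215 214 215 214 214 213 213 214 214 214
 214 214 214 214 214 215 215 215 215 215 213 213 213 212 212 213 213 213
 212 213 213 213 214 214 213 214 214 213 214 213 214 217 220 159  70  58
  64  62  64  63  64  63  63  62  63  62]
```

Call:
{"method": "move_arm", "body": {
  "series": [
    [[0.179, 0, 0, 0, 0, 0, 1], [0.179, 0, 0, 0, 0, 0, 1], [0.179, 0, 0, 0, 0, 0, 1], [0.179, 0, 0, 0, 0, 0, 1], [0.179, 0, 0, 0, 0, 0, 1], [0.179, 0, 0, 0, 0, 0, 1], [0.181, 0, 0, 0, 0, 0, 1], [0, 0, 0, 0, 32, 50, 1], [0, 0, 0, 0, 32, 50, 1], [0, 0, 0, 0, 32, 50, 1]]
  ]
}}

```text
t: 1.35
position: [259.5, 347.4, 244.9]
orientation: [1.208, 1.209, -1.209]
ft_force: [0.8, 1.0, -0.5]
finger_gap: 85.2
```

Call:
{"method": "move_arm", "body": {
  "series": [
    [[0, 0, 0, 0, 32, 50, 1], [0, 0, 0, 0, 32, 50, 1], [0, 0, 0, 0, 32, 50, 1], [0, 0, 0, 0, 32, 50, 1], [0, 0, 0, 0, 32, 50, 1], [0, 0, 0, 0, 32, 50, 1], [0, 0, 0, 0, 32, 50, 1], [0, 0, 0, 0, 32, 50, 1], [0, 0, 0, 0, 32, 50, 1], [0, 0, 0, 0, 32, 50, 1]]
  ]
}}

```text
t: 2.6
position: [579.6, -152.7, 244.8]
orientation: [1.209, 1.21, -1.21]
ft_force: [0.8, 1.0, 0.2]
finger_gap: 85.5
```

Run:
```python
from h import *
delta((618.5,-208.7,160),0)
c=bot.camera_info('wrist');I=bot.camera('wrist');save('w1',I);print(c)
R=cv2.Rodrigues(c['rvec'])[0]
for n,P in(('w200',(618.5,-208.7,44)),('w100',(609,-340.6,37))):
    q=R@np.array(P)+c['tvec'];print(n,c['fx']*q[0]/q[2]+c['cx'],c['fy']*q[1]/q[2]+c['cy'])
```

```text
at [ 579.6 -152.7  244.8] turn [-0.    -0.     0.001] shift before turn [84.8 38.9 56. ] after turn [84.8 38.9 56. ]
{'fx': 308.54180872294216, 'fy': 308.54180872294216, 'cx': 314.44773986555975, 'cy': 204.08019060444107, 'rvec': array([-2.82798323e+00,  6.21850536e-04,  1.56623858e-03]), 'tvec': array([-578.99292796, -185.18190674,  332.74306962])}
w200 348.8968754814883 227.3608913248845
w100 337.6109641775159 319.27855202941794
```

View pics/w1.png

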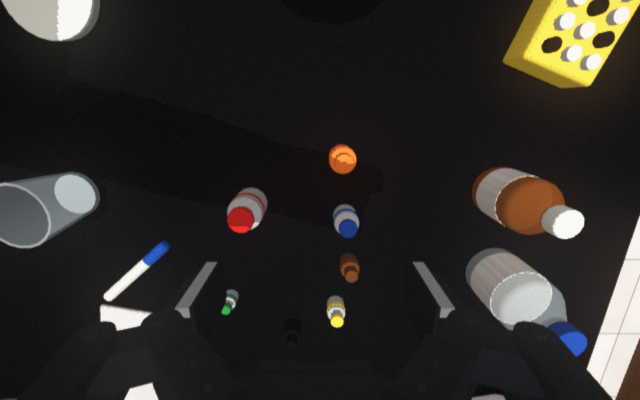

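Wrist view: the blue knob is at (347,228) and the yellow at (337,321), within 2 px of my predictions. The neighbours sit along y, so jaws opening along x will clear them. Next I descend on w200.

Run:
```python
from h import *
I=cv2.imread('pics/w1.png')[:,:,::-1].copy();c=bot.camera_info('wrist')
a=blob(I,100,130,(330,205,370,245));print(a,onz(c,*a[0],46))
a=blob(I,20,35,(322,295,352,335));print(a,onz(c,*a[0],38))
```

```text
(array([347.6       , 228.55636364]), np.int32(275)) [ 621.46414527 -216.94035699   46.        ]
(array([336.61764706, 320.31176471]), np.int32(170)) [ 611.80174605 -349.38103838   38.        ]
```

Call:
{"method": "move_arm", "body": {
  "series": [
    [[0, 0, 0, 0, 19.5, 28, 1], [0, 0, 0, 0, 19.5, 28, 1], [0, 0, 0, 50, 0, 0, 1], [0, 0, 0, 50, 0, 0, 1], [0, 0, 0, 20, 0, 0, 1], [0, 0, 0, 0, 0, 0, 1], [0, 0, 0, 0, 0, 0, 1], [0, 0, 0, 0, 0, 0, 1], [0, 0, 0, 0, 0, 0, 1], [0, 0, 0, 0, 0, 0, 1]]
  ]
}}

```text
t: 3.9
position: [618.4, -207.1, 126.0]
orientation: [1.209, 1.208, -1.209]
ft_force: [0.3, 0.3, -0.7]
finger_gap: 85.8
```

Run:
```python
from h import *
c=bot.camera_info('wrist');I=bot.camera('wrist');save('w2',I)
hsv=cv2.cvtColor(I,cv2.COLOR_RGB2HSV);m=cv2.inRange(hsv,(100,110,60),(130,255,255))
n,l,st,ce=cv2.connectedComponentsWithStats(m)
for i in range(1,n):
    if st[i,4]>30: print(ce[i],st[i,4],onz(c,*ce[i],47))
delta((618.5,-208.7,15),0)
```

```text
[313.9625 197.225 ] 80 [ 617.62663627 -190.39635517   47.        ]
[313.04119318 221.99857955] 704 [ 616.94950366 -209.00991485   47.        ]
[ 38.10767468 258.0652921 ] 873 [ 411.19712992 -237.82341652   47.        ]
at [ 618.2 -207.   125.8] turn [-0.     0.    -0.001] shift before turn [110.8   0.2   1.6] after turn [110.8   0.3   1.7]
```

Call:
{"method": "move_arm", "body": {
  "series": [
    [[0, 0, 0, 30, -1, 2, 1], [0, 0, 0, 40, 0, 0, 1], [0, 0, 0, 25, 0, 0, 1], [0, 0, 0, 15, 0, 0, 1], [0, 0, 0, 0, 0, 0, 1], [0, 0, 0, 0, 0, 0, -1], [0, 0, 0, 0, 0, 0, -1], [0, 0, 0, 0, 0, 0, -1], [0, 0, 0, 0, 0, 0, -1], [0, 0, 0, 0, 0, 0, -1]]
  ]
}}

```text
t: 5.2
position: [617.8, -209.3, 16.4]
orientation: [1.21, 1.207, -1.208]
ft_force: [-0.8, 1.3, 6.8]
finger_gap: 28.6
```

Call:
{"method": "move_arm", "body": {
  "series": [
    [[0, 0, 0, 0, 0, 0, -1], [0, 0, 0, 0, 0, 0, -1], [0, 0, 0, 0, 0, 0, -1], [0, 0, 0, -10, 0, 0, -1], [0, 0, 0, -30, 0, 0, -1], [0, 0, 0, -50, 0, 0, -1], [0, 0, 0, -50, 0, 0, -1], [0, 0, 0, -50, 0, 0, -1], [0, 0, 0, -20, 0, 0, -1], [0, 0, 0, 0, 0, 0, -1]]
  ]
}}

```text
t: 6.45
position: [617.9, -209.3, 227.3]
orientation: [1.21, 1.206, -1.207]
ft_force: [0.0, 0.2, -2.7]
finger_gap: 28.9
```

w200 is gripped (gap 28.9 mm). Next I move towards the pan and look.

Call:
{"method": "move_arm", "body": {
  "series": [
    [[0, 0, 0, 0, -5, -50, -1], [0, 0, 0, 0, -5, -50, -1], [0, 0, 0, 0, -5, -50, -1], [0, 0, 0, 0, -5, -50, -1], [0, 0, 0, 0, -5, -40, -1], [0, 0, 0, 0, 0, 0, -1], [0, 0, 0, 0, 0, 0, -1], [0, 0, 0, 0, 0, 0, -1], [0, 0, 0, 0, 0, 0, -1], [0, 0, 0, 0, 0, 0, -1]]
  ]
}}

```text
t: 7.7
position: [592.1, 30.3, 225.3]
orientation: [1.21, 1.209, -1.21]
ft_force: [-0.6, 0.3, -2.9]
finger_gap: 28.5
```

Run:
```python
from h import *
c=bot.camera_info('wrist');I=bot.camera('wrist');save('w3',I)
print(tool()[0],c,ray(c,320,200))
R=cv2.Rodrigues(c['rvec'])[0];q=R@np.array((592,90,108.))+c['tvec'];print(c['fx']*q[0]/q[2]+c['cx'],c['fy']*q[1]/q[2]+c['cy'])
```

```text
[592.15009579  30.44582052 225.3173107 ] {'fx': 308.54180872294216, 'fy': 308.54180872294216, 'cx': 314.44773986555975, 'cy': 204.08019060444107, 'rvec': array([-2.82746916e+00,  1.97524442e-03,  9.00312967e-04]), 'tvec': array([-591.54599176,   -4.56937581,  370.42667096])} (array([591.84961865, 109.24479015, 353.47286013]), array([ 0.01717476, -0.29643094, -0.95516094]))
314.80604425660437 129.91913682989892
```

View pics/w3.png

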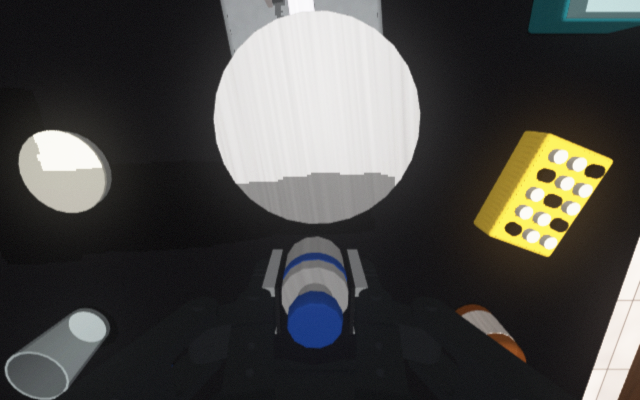

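The wrist view shows w200 held upright between the pads at (315,290). The pan spans columns 214–420 and rows 10–224.

Run:
```python
from h import *
c=bot.camera_info('wrist')
for z in(108,):
  for u in((214,118),(420,118),(317,10),(317,223)):print(u,onz(c,*u,z))
# sanity: held weight knob vs TCP
print(onz(c,315,325,225.3-16.4+50))
```

```text
(214, 118) [514.65524379  99.1656654  108.        ]
(420, 118) [672.68932922  98.97487733 108.        ]
(317, 10) [593.58422075 171.40476338 108.        ]
(317, 223) [593.79607046  12.6532402  108.        ]
[591.89473598  31.68078578 258.9       ]
```

Call:
{"method": "move_arm", "body": {
  "series": [
    [[0, 0, 0, 0, 1.5, -45, -1], [0, 0, 0, 0, 0, -45, -1], [0, 0, 0, 0, 0, 0, -1], [0, 0, 0, 30, 0, 0, -1], [0, 0, 0, 30, 0, 0, -1], [0, 0, 0, 20, 0, 0, -1], [0, 0, 0, 10, 0, 0, -1], [0, 0, 0, 4, 0, 0, -1], [0, 0, 0, 0, 0, 0, -1], [0, 0, 0, 0, 0, 0, -1]]
  ]
}}

```text
t: 9.0
position: [594.3, 121.1, 132.3]
orientation: [1.21, 1.208, -1.208]
ft_force: [0.1, -0.1, -1.2]
finger_gap: 28.4
```

Call:
{"method": "move_arm", "body": {
  "series": [
    [[0, 0, 0, 2, 0, 0, -1], [0, 0, 0, 2, 0, 0, -1], [0, 0, 0, 1, 0, 0, -1], [0, 0, 0, 1, 0, 0, -1], [0, 0, 0, 0, 0, 0, -1], [0, 0, 0, 0, 0, 0, -1], [0, 0, 0, 0, 0, 0, -1], [0, 0, 0, 0, 0, 0, -1], [0, 0, 0, 0, 0, 0, -1], [0, 0, 0, 0, 0, 0, -1]]
  ]
}}

```text
t: 10.25
position: [593.5, 121.0, 125.3]
orientation: [1.209, 1.209, -1.209]
ft_force: [-0.6, -0.4, -1.8]
finger_gap: 28.3
```

Run:
```python
from h import *
S=bot.camera('side');save('s1',cv2.resize(S[85:205,200:360],None,fx=4.5,fy=4.5));o=bot.get_obs();print(o['position'],o['ft_force'])
```

```text
[593.55853803 120.98918824 125.2909353 ] [-0.80517891  0.04487266 -1.87967701]
```

View pics/s1.png

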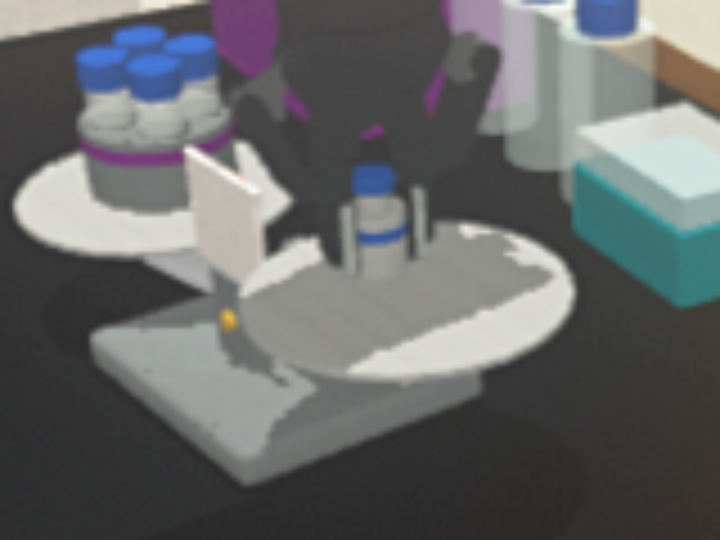

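The side crop shows w200 upright at (378,240), just over the pan, with the wrist still carrying the load. I lower it slightly more.

Call:
{"method": "move_arm", "body": {
  "series": [
    [[0, 0, 0, 0.5, 0, 0, -1], [0, 0, 0, 0.5, 0, 0, -1], [0, 0, 0, 0.5, 0, 0, -1], [0, 0, 0, 0, 0, 0, -1], [0, 0, 0, 0, 0, 0, -1], [0, 0, 0, 0, 0, 0, -1], [0, 0, 0, 0, 0, 0, -1], [0, 0, 0, 0, 0, 0, -1], [0, 0, 0, 0, 0, 0, -1], [0, 0, 0, 0, 0, 0, -1]]
  ]
}}

```text
t: 11.55
position: [593.6, 121.0, 123.8]
orientation: [1.209, 1.209, -1.209]
ft_force: [0.8, -0.7, 0.9]
finger_gap: 28.2
```

Contact (+0.9 N). I release and lift.

Call:
{"method": "move_arm", "body": {
  "series": [
    [[0, 0, 0, 0, 0, 0, -0.2], [0, 0, 0, 0, 0, 0, 0], [0, 0, 0, 0, 0, 0, 0.3], [0, 0, 0, 0, 0, 0, 0.3], [0, 0, 0, 0, 0, 0, 0.3], [0, 0, 0, -10, 0, 0, 0.3], [0, 0, 0, -30, 0, 0, 0.3], [0, 0, 0, -40, 0, 0, 0.3], [0, 0, 0, -30, 0, 0, 1], [0, 0, 0, 0, 0, 0, 1]]
  ]
}}

```text
t: 12.8
position: [595.5, 121.4, 237.5]
orientation: [1.213, 1.205, -1.204]
ft_force: [0.9, 0.1, -1.0]
finger_gap: 85.5
```

Run:
```python
from h import *
S=bot.camera('side');save('s2',cv2.resize(S[85:205,200:360],None,fx=4.5,fy=4.5));delta((608,-340.8,120),0)
```

```text
at [594.4 121.2 235.4] turn [-0.    -0.001 -0.003] shift before turn [115.1  13.2 462.1] after turn [115.4  13.6 462. ]
```

View pics/s2.png

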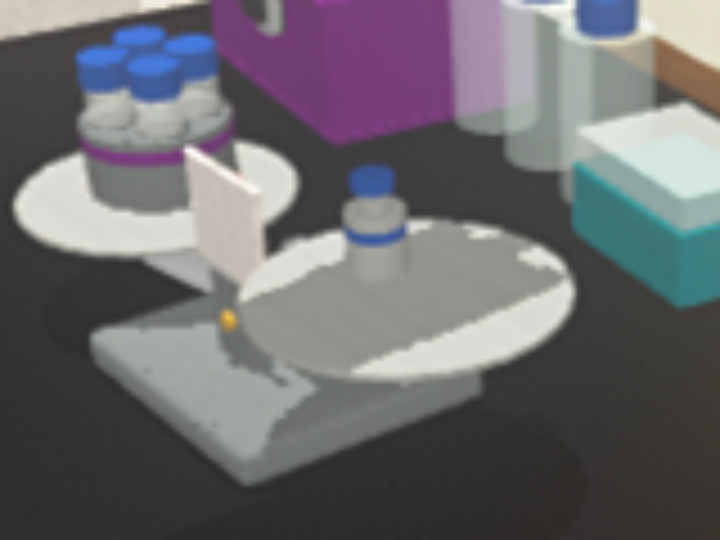

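w200 stands upright on the pan at (375,240), and the pan is still up. Next is w100.

Call:
{"method": "move_arm", "body": {
  "series": [
    [[0, 0, 0, 0, 1.5, 51, 1], [0, 0, 0, 0, 1.5, 51, 1], [0, 0, 0, 0, 1.5, 51, 1], [0, 0, 0, 0, 1.5, 51, 1], [0, 0, 0, 0, 1.5, 51, 1], [0, 0, 0, 0, 1.5, 51, 1], [0, 0, 0, 0, 1.5, 51, 1], [0, 0, 0, 0, 1.5, 51, 1], [0, 0, 0, 0, 1.5, 54, 1], [0, 0, 0, 0, 0, 0, 1]]
  ]
}}

```text
t: 14.1
position: [605.8, -344.6, 231.0]
orientation: [1.212, 1.209, -1.215]
ft_force: [-0.5, 0.3, 0.0]
finger_gap: 85.1
```

Call:
{"method": "move_arm", "body": {
  "series": [
    [[0, 0, 0, 40, 0, 0, 1], [0, 0, 0, 40, 0, 0, 1], [0, 0, 0, 30, 0, 0, 1], [0, 0, 0, 0, 0, 0, 1], [0, 0, 0, 0, 0, 0, 1], [0, 0, 0, 0, 0, 0, 1], [0, 0, 0, 0, 0, 0, 1], [0, 0, 0, 0, 0, 0, 1], [0, 0, 0, 0, 0, 0, 1], [0, 0, 0, 0, 0, 0, 1]]
  ]
}}

```text
t: 15.35
position: [607.0, -341.0, 123.8]
orientation: [1.209, 1.209, -1.209]
ft_force: [0.4, -0.2, -0.2]
finger_gap: 85.4
```

Run:
```python
from h import *
c=bot.camera_info('wrist');I=bot.camera('wrist');save('w4',I)
a=blob(I,20,35,(250,120,400,300));print(a,onz(c,*a[0],39))
delta(np.r_[onz(c,*a[0],39)[:2],16],0)
```

```text
(array([316.0816777, 216.4415011]), np.int32(453)) [ 607.70939703 -340.8110725    39.        ]
at [ 607.  -341.   123.8] turn [-0. -0.  0.] shift before turn [107.8   0.7  -0.2] after turn [107.8   0.7  -0.2]
```

View pics/w4.png

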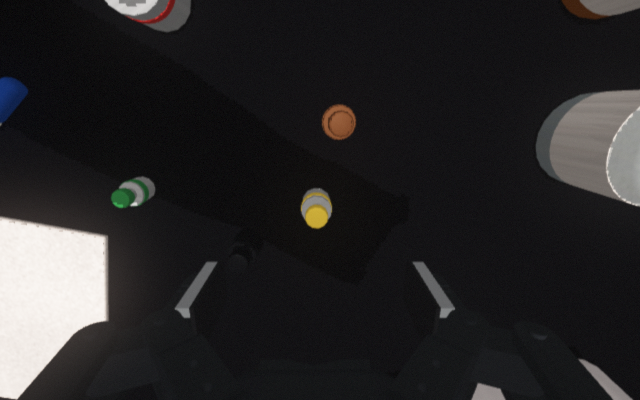

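The wrist view shows the yellow knob at (316,216), centred under the tool. The black look-alike is at (243,250), close to where the left finger would land, so I descend with the jaws only about 50 mm open.

Call:
{"method": "move_arm", "body": {
  "series": [
    [[0, 0, 0, 0, 0.5, 0, 0.2], [0, 0, 0, 0, 0, 0, 0.2], [0, 0, 0, 0, 0, 0, 0.2], [0, 0, 0, 30, 0, 0, 0.2], [0, 0, 0, 40, 0, 0, 0.2], [0, 0, 0, 25, 0, 0, 0.2], [0, 0, 0, 11, 0, 0, 0.2], [0, 0, 0, 0, 0, 0, 0.2], [0, 0, 0, 0, 0, 0, 0.2], [0, 0, 0, 0, 0, 0, 0.2]]
  ]
}}

```text
t: 16.65
position: [608.5, -341.6, 19.4]
orientation: [1.209, 1.206, -1.208]
ft_force: [-0.3, 0.9, -0.1]
finger_gap: 51.3
```

Call:
{"method": "move_arm", "body": {
  "series": [
    [[0, 0, 0, 0, 0, 0, -1], [0, 0, 0, 0, 0, 0, -1], [0, 0, 0, 0, 0, 0, -1], [0, 0, 0, 0, 0, 0, -1], [0, 0, 0, 0, 0, 0, -1], [0, 0, 0, 0, 0, 0, -1], [0, 0, 0, 0, 0, 0, -1], [0, 0, 0, 0, 0, 0, -1], [0, 0, 0, 0, 0, 0, -1], [0, 0, 0, 0, 0, 0, -1]]
  ]
}}

```text
t: 17.9
position: [608.0, -341.2, 18.7]
orientation: [1.209, 1.208, -1.209]
ft_force: [-1.0, -0.4, 6.5]
finger_gap: 22.0
```

Call:
{"method": "move_arm", "body": {
  "series": [
    [[0, 0, 0, -10, 0, 0, -1], [0, 0, 0, -30, 0, 0, -1], [0, 0, 0, -50, 0, 0, -1], [0, 0, 0, -50, 0, 0, -1], [0, 0, 0, -50, 0, 0, -1], [0, 0, 0, -20, 0, 0, -1], [0, 0, 0, 0, 0, 0, -1], [0, 0, 0, 0, 0, 0, -1], [0, 0, 0, 0, 0, 0, -1], [0, 0, 0, 0, 0, 0, -1]]
  ]
}}

```text
t: 19.15
position: [607.0, -340.6, 226.3]
orientation: [1.209, 1.212, -1.21]
ft_force: [0.0, 0.2, -1.0]
finger_gap: 22.0
```

Run:
```python
from h import *
delta((593.7,62,140),0)
```

```text
at [ 607.  -340.6  226.3] turn [ 0.    -0.001  0.002] shift before turn [  86.8  -13.1 -402.5] after turn [  86.3  -13.3 -402.6]
```

Call:
{"method": "move_arm", "body": {
  "series": [
    [[0, 0, 0, 0, -2, -50, -1], [0, 0, 0, 0, -2, -50, -1], [0, 0, 0, 0, -2, -50, -1], [0, 0, 0, 0, -2, -50, -1], [0, 0, 0, 0, -2, -50, -1], [0, 0, 0, 0, -2, -50, -1], [0, 0, 0, 0, -1, -50, -1], [0, 0, 0, 0, 0, -52.5, -1], [0, 0, 0, 0, 0, 0, -1], [0, 0, 0, 0, 0, 0, -1]]
  ]
}}

```text
t: 20.4
position: [594.3, 61.4, 227.4]
orientation: [1.208, 1.209, -1.21]
ft_force: [-0.3, -0.5, -1.8]
finger_gap: 22.2
```

Call:
{"method": "move_arm", "body": {
  "series": [
    [[0, 0, 0, 20, 0, 0, -1], [0, 0, 0, 30, 0, 0, -1], [0, 0, 0, 25, 0, 0, -1], [0, 0, 0, 10, 0, 0, -1], [0, 0, 0, 4, 0, 0, -1], [0, 0, 0, 0, 0, 0, -1], [0, 0, 0, 0, 0, 0, -1], [0, 0, 0, 0, 0, 0, -1], [0, 0, 0, 0, 0, 0, -1], [0, 0, 0, 0, 0, 0, -1]]
  ]
}}

```text
t: 21.65
position: [594.6, 61.6, 138.9]
orientation: [1.209, 1.209, -1.209]
ft_force: [-0.6, 0.2, -0.6]
finger_gap: 21.5
```

Run:
```python
from h import *
S=bot.camera('side');save('s3',cv2.resize(S[85:205,200:360],None,fx=4.5,fy=4.5));delta((593.7,62,126.5),0)
```

```text
at [594.6  61.6 138.9] turn [ 0. -0. -0.] shift before turn [12.4 -0.9 -0.4] after turn [12.4 -0.9 -0.4]
```

View pics/s3.png

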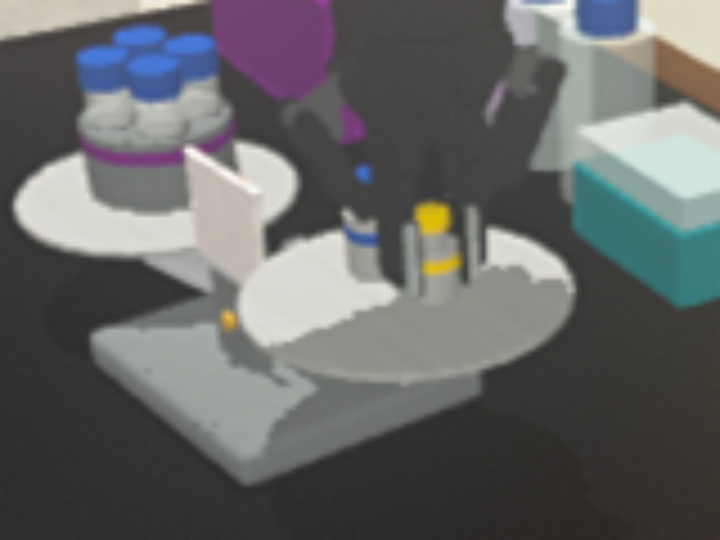

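The side crop shows w100 held upright at (435,255) above the pan, with w200 at (365,240) clear. I lower it onto the pan and ride down slowly to about level before releasing, so nothing drops.

Call:
{"method": "move_arm", "body": {
  "series": [
    [[0, 0, 0, 4, -1, 0, -1], [0, 0, 0, 3, 0, 0, -1], [0, 0, 0, 2, 0, 0, -1], [0, 0, 0, 2, 0, 0, -1], [0, 0, 0, 2, 0, 0, -1], [0, 0, 0, 2, 0, 0, -1], [0, 0, 0, 2, 0, 0, -1], [0, 0, 0, 2, 0, 0, -1], [0, 0, 0, 2, 0, 0, -1], [0, 0, 0, 0, 0, 0, -1]]
  ]
}}

```text
t: 22.95
position: [593.5, 61.6, 117.6]
orientation: [1.209, 1.209, -1.209]
ft_force: [-0.0, 0.3, -0.3]
finger_gap: 21.9
```

Call:
{"method": "move_arm", "body": {
  "series": [
    [[0, 0, 0, 2, 0, 0, -1], [0, 0, 0, 2, 0, 0, -1], [0, 0, 0, 1.5, 0, 0, -1], [0, 0, 0, 1, 0, 0, -1], [0, 0, 0, 1, 0, 0, -1], [0, 0, 0, 0, 0, 0, -1], [0, 0, 0, 0, 0, 0, -1], [0, 0, 0, 0, 0, 0, -1], [0, 0, 0, 0, 0, 0, -1], [0, 0, 0, 0, 0, 0, -1]]
  ]
}}

```text
t: 24.2
position: [593.5, 61.5, 110.3]
orientation: [1.209, 1.209, -1.209]
ft_force: [-0.1, 1.0, 0.1]
finger_gap: 21.7
```

Run:
```python
from h import *
S=bot.camera('side');save('s4',cv2.resize(S[85:205,200:360],None,fx=4.5,fy=4.5));print(tool()[0],bot.get_obs()['ft_force'])
```

```text
[593.50250826  61.55610766 110.29801235] [-0.40988636 -0.73073167 -0.37606893]
```

View pics/s4.png

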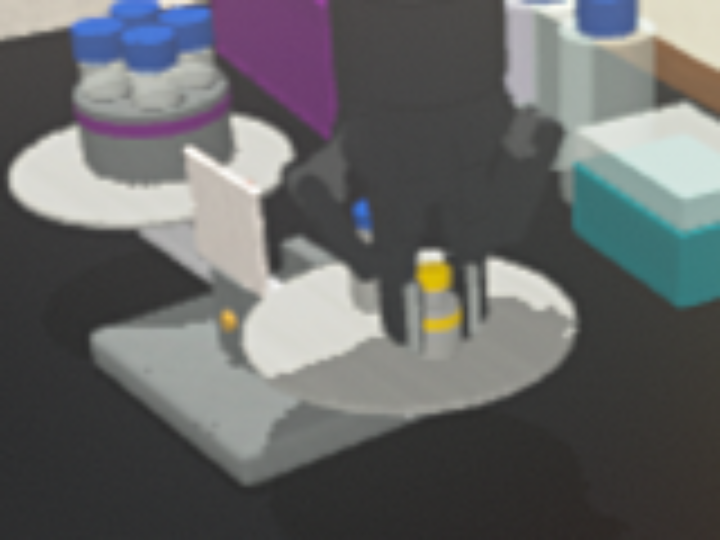

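The pan has gone down with w100, and the wrist force is about 0. I release gently, pause, then lift.

Call:
{"method": "move_arm", "body": {
  "series": [
    [[0, 0, 0, 0, 0, 0, -0.4], [0, 0, 0, 0, 0, 0, -0.3], [0, 0, 0, 0, 0, 0, 0], [0, 0, 0, 0, 0, 0, 0.2], [0, 0, 0, 0, 0, 0, 0.2], [0, 0, 0, 0, 0, 0, 0.2], [0, 0, 0, 0, 0, 0, 0.2], [0, 0, 0, -5, 0, 0, 0.2], [0, 0, 0, -10, 0, 0, 0.2], [0, 0, 0, -20, 0, 0, 0.2]]
  ]
}}

```text
t: 25.5
position: [593.0, 61.5, 145.6]
orientation: [1.208, 1.21, -1.21]
ft_force: [-0.6, 0.5, 0.3]
finger_gap: 51.3
```

Call:
{"method": "move_arm", "body": {
  "series": [
    [[0, 0, 0, -40, 0, 0, 0.2], [0, 0, 0, -40, 0, 0, 0.2], [0, 0, 0, -40, 0, 0, 0.2], [0, 0, 0, 0, 0, 50, 0.2], [0, 0, 0, 0, 0, 50, 0.2], [0, 0, 0, 0, 0, 50, 0.2], [0, 0, 0, 0, 0, 0, 0.2], [0, 0, 0, 0, 0, 0, 0.2], [0, 0, 0, 0, 0, 0, 0.2], [0, 0, 0, 0, 0, 0, 0.2]]
  ]
}}

```text
t: 26.75
position: [593.6, -87.3, 265.4]
orientation: [1.208, 1.21, -1.208]
ft_force: [-0.9, 0.9, 0.6]
finger_gap: 51.1
```

Call:
{"method": "move_arm", "body": {
  "series": [
    [[0, 0, 0, 0, 0, 0, 0.2], [0, 0, 0, 0, 0, 0, 0.2], [0, 0, 0, 0, 0, 0, 0.2], [0, 0, 0, 0, 0, 0, 0.2], [0, 0, 0, 0, 0, 0, 0.2], [0, 0, 0, 0, 0, 0, 0.2], [0, 0, 0, 0, 0, 0, 0.2], [0, 0, 0, 0, 0, 0, 0.2], [0, 0, 0, 0, 0, 0, 0.2], [0, 0, 0, 0, 0, 0, 0.2]]
  ]
}}

```text
t: 28.0
position: [593.5, -88.5, 265.3]
orientation: [1.209, 1.209, -1.209]
ft_force: [-0.8, 0.3, 0.6]
finger_gap: 51.4
```

Run:
```python
from h import *
S=bot.camera('side');[bot.camera('top') for _ in range(8)];S2=bot.camera('side');T=bot.camera('top')
print('diff',cv2.absdiff(S,S2)[90:200,200:345].max(),bot.get_obs()['t'])
save('s5',cv2.resize(S2[85:205,200:360],None,fx=4.5,fy=4.5));
ct,cs=bot.camera_info('top'),bot.camera_info('side')
for n,h,bt,bs in(('blue',(100,130),(230,140,295,205),(265,110,320,136)),('yellow',(20,35),(230,140,295,205),(280,125,320,155))):
    a,b=blob(T,*h,bt),blob(S2,*h,bs);print(n,a,b,tri(ray(ct,*a[0]),ray(cs,*b[0])))
```

```text
diff 5 28.55
blue (array([245.90740741, 169.61111111]), np.int32(54)) (array([283.27272727, 132.56363636]), np.int32(55)) (array([594.41846   , 120.76688621, 134.12207763]), np.float64(0.6647307127346388))
yellow (array([270.42424242, 170.75757576]), np.int32(33)) (array([295.625     , 147.10416667]), np.int32(48)) (array([594.05368632,  62.49608315, 124.34414131]), np.float64(1.0579337490852894))
```

View pics/s5.png

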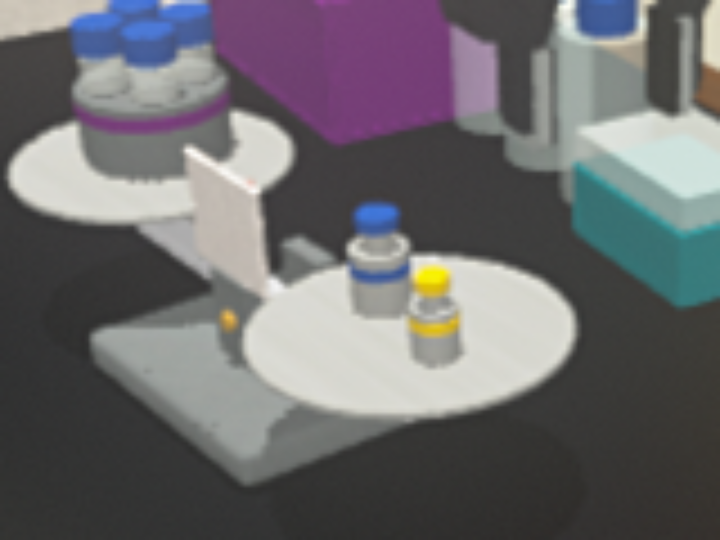

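Both weights stand upright and still. Knob heights of 134 and 124 mm put the pan face at about 88–89 mm, where level is 90. I hand in the job.

```bash
python3 -c "
from workcell import bot
print(bot.job_done())"
```

```text
the job is handed in; nothing more can be done
None
```

I set the 200 g (blue) and 100 g (yellow) weights upright, about 59 mm apart, on the empty pan. The beam settled near level, so the carrier weighs about 300 g as it should. I handed the job in at about 28.6 s; no verdict was reported.

**Last checks:**
- **Position:** the weights stand about 29 mm either side of the pan centre, well inside the 75 mm limit.
- **Level:** the pan face sits at about 88–89 mm, against 90 mm when level. That is roughly 0.01 rad, judged from the knob heights in two camera views; I could not read the beam joint directly.
- **At rest:** two side pictures about 0.45 s apart showed no change beyond image noise, and the gripper was well clear.

**Disagreements:** my first pan-centre estimates from the side and top cameras differed by about 9 mm. I used the close wrist view instead. One early wrist reading of the weights, also about 9 mm off, was probably taken while the arm was moving, so I discarded it.

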